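Count out a test set of pucks from the specimen magazine

TASK

Make up one test set: slide exactly three blue and two orange pucks out of their channels so that they lie flat and wholly on the floor of the docked steel tray, none on top of another. Use only light pressure on the pucks; the remaining blue and orange pucks must stay inside their channels, and leave the white pucks, the caliper and the pliers where they are.

Things in the scene. Friction and masses are not known exactly. Their poses are not given: they have to be found in the camera images.
- tray: Docked steel tray, fixed, 188 x 164 mm (x, y). Origin: centre of its underside, at bench level. Floor 6 mm above the origin; rims 20 mm high, 3 mm thick on both x sides and the -y end (wire handle outside). The +y edge (y = +82 mm) has no rim: it butts against the mouths of the three channels, whose floors lie 2 mm higher. Axes parallel to the channels'.
- magazine: Base plate of the puck magazine, fixed, 196 x 262 mm, 4 mm thick. Origin: centre of its underside. It carries three channels side by side, 59 mm apart, along its y axis, mouths at its -y end towards the tray; which colour is in which channel changes. Pucks slide easily (friction about 0.2 on channel and tray); fingertips grip them far better.
- lane_blue: Channel, fixed, open above, with the blue pucks in single file: 56 mm wide, 262 mm long (y), inside 43 mm wide. Origin: centre of its underside, 4 mm above the bench. Floor 4 mm, walls and +y end wall 12 mm above the origin: puck tops stand 2 mm proud, so they cannot be gripped there. Open mouth at y = -131 mm; pucks leave towards -y on to the tray.
- blue1: Blue hard puck, 40 mm diameter, 10 mm thick, 25 g; origin: centre of its underside, z up its axis. Starts as the first of 5 counted from the channel's mouth, 0 to 2 mm from its neighbours. A fingertip pressed on top with about 5 to 10 N drags it along and it pushes those ahead; over 40 N damages it.
- blue2: Blue hard puck, 40 mm diameter, 10 mm thick, 25 g; origin: centre of its underside, z up its axis. Starts as the second of 5 counted from the channel's mouth, 0 to 2 mm from its neighbours. A fingertip pressed on top with about 5 to 10 N drags it along and it pushes those ahead; over 40 N damages it.
- blue3: Blue hard puck, 40 mm diameter, 10 mm thick, 25 g; origin: centre of its underside, z up its axis. Starts as the third of 5 counted from the channel's mouth, 0 to 2 mm from its neighbours. A fingertip pressed on top with about 5 to 10 N drags it along and it pushes those ahead; over 40 N damages it.
- blue4: Blue hard puck, 40 mm diameter, 10 mm thick, 25 g; origin: centre of its underside, z up its axis. Starts as the fourth of 5 counted from the channel's mouth, 0 to 2 mm from its neighbours. A fingertip pressed on top with about 5 to 10 N drags it along and it pushes those ahead; over 40 N damages it.
- blue5: Blue hard puck, 40 mm diameter, 10 mm thick, 25 g; origin: centre of its underside, z up its axis. Starts as the fifth of 5 counted from the channel's mouth, 0 to 2 mm from its neighbours. A fingertip pressed on top with about 5 to 10 N drags it along and it pushes those ahead; over 40 N damages it.
- lane_orange: Channel, fixed, open above, with the orange pucks in single file: 56 mm wide, 262 mm long (y), inside 43 mm wide. Origin: centre of its underside, 4 mm above the bench. Floor 4 mm, walls and +y end wall 12 mm above the origin: puck tops stand 2 mm proud, so they cannot be gripped there. Open mouth at y = -131 mm; pucks leave towards -y on to the tray.
- orange1: Orange hard puck, 40 mm diameter, 10 mm thick, 25 g; origin: centre of its underside, z up its axis. Starts as the first of 4 counted from the channel's mouth, 0 to 2 mm from its neighbours. A fingertip pressed on top with about 5 to 10 N drags it along and it pushes those ahead; over 40 N damages it.
- orange2: Orange hard puck, 40 mm diameter, 10 mm thick, 25 g; origin: centre of its underside, z up its axis. Starts as the second of 4 counted from the channel's mouth, 0 to 2 mm from its neighbours. A fingertip pressed on top with about 5 to 10 N drags it along and it pushes those ahead; over 40 N damages it.
- orange3: Orange hard puck, 40 mm diameter, 10 mm thick, 25 g; origin: centre of its underside, z up its axis. Starts as the third of 4 counted from the channel's mouth, 0 to 2 mm from its neighbours. A fingertip pressed on top with about 5 to 10 N drags it along and it pushes those ahead; over 40 N damages it.
- orange4: Orange hard puck, 40 mm diameter, 10 mm thick, 25 g; origin: centre of its underside, z up its axis. Starts as the fourth of 4 counted from the channel's mouth, 0 to 2 mm from its neighbours. A fingertip pressed on top with about 5 to 10 N drags it along and it pushes those ahead; over 40 N damages it.
- lane_white: Channel, fixed, open above, with the white pucks in single file: 56 mm wide, 262 mm long (y), inside 43 mm wide. Origin: centre of its underside, 4 mm above the bench. Floor 4 mm, walls and +y end wall 12 mm above the origin: puck tops stand 2 mm proud, so they cannot be gripped there. Open mouth at y = -131 mm; pucks leave towards -y on to the tray.
- white1: White hard puck, 40 mm diameter, 10 mm thick, 25 g; origin: centre of its underside, z up its axis. Starts as the first of 3 counted from the channel's mouth, 0 to 2 mm from its neighbours. A fingertip pressed on top with about 5 to 10 N drags it along and it pushes those ahead; over 40 N damages it.
- white2: White hard puck, 40 mm diameter, 10 mm thick, 25 g; origin: centre of its underside, z up its axis. Starts as the second of 3 counted from the channel's mouth, 0 to 2 mm from its neighbours. A fingertip pressed on top with about 5 to 10 N drags it along and it pushes those ahead; over 40 N damages it.
- white3: White hard puck, 40 mm diameter, 10 mm thick, 25 g; origin: centre of its underside, z up its axis. Starts as the third of 3 counted from the channel's mouth, 0 to 2 mm from its neighbours. A fingertip pressed on top with about 5 to 10 N drags it along and it pushes those ahead; over 40 N damages it.
- caliper: Digital caliper lying flat on the bench beyond the magazine, 235 mm long, 15 mm high; origin: centre of its beam at bench level. A bystander.
- pliers: Red-handled pliers lying flat on the bench to the left, about 190 mm long, 16 mm high; origin near the middle at bench level. A bystander.
Things that resemble listed ones, but are neither listed nor needed, are in the scene too. Leave any green or pink look-alike of the blue3 alone. Leave any green look-alike of the orange2 alone.

How it is judged:
At the end, for the whole second after the job is handed in: Three blue and two orange pucks (the first from the mouths) lie at rest flat on the tray floor, past the mouths to within 2 mm; the other blue and orange ones in their channels, standing out by at most 5 mm; white pucks moved under 8 mm, caliper and pliers under 20 mm (y of blue1 in the frame of tray between -0.08 and 0.062 m and x of blue1 in the frame of tray between -0.074 and 0.074 m and z of each of blue1, blue2, blue3, orange1, orange2 in the frame of tray below 0.0085 m and angle between each of blue1, blue2, blue3, orange1, orange2's own z axis and vertical below 0.1 rad and linear speed of each of blue1, blue2, blue3, blue4, blue5, orange1, orange2, orange3, orange4 below 0.01 m/s and y of blue2 in the frame of tray between -0.08 and 0.062 m and x of blue2 in the frame of tray between -0.074 and 0.074 m and y of blue3 in the frame of tray between -0.08 and 0.062 m and x of blue3 in the frame of tray between -0.074 and 0.074 m and y of each of blue4, blue5 in the frame of lane_blue above -0.116 m and x of blue4 in the frame of lane_blue between -0.006 and 0.006 m and z of blue4 in the frame of lane_blue between 0.001 and 0.0065 m and x of blue5 in the frame of lane_blue between -0.006 and 0.006 m and z of blue5 in the frame of lane_blue between 0.001 and 0.0065 m and y of orange1 in the frame of tray between -0.08 and 0.062 m and x of orange1 in the frame of tray between -0.074 and 0.074 m and y of orange2 in the frame of tray between -0.08 and 0.062 m and x of orange2 in the frame of tray between -0.074 and 0.074 m and y of each of orange3, orange4 in the frame of lane_orange above -0.116 m and x of orange3 in the frame of lane_orange between -0.006 and 0.006 m and z of orange3 in the frame of lane_orange between 0.001 and 0.0065 m and x of orange4 in the frame of lane_orange between -0.006 and 0.006 m and z of orange4 in the frame of lane_orange between 0.001 and 0.0065 m and distance of each of white1, white2, white3 from where it was at the start of the episode below 0.008 m and distance of each of caliper, pliers from where it was at the start of the episode below 0.02 m); the robot touches nothing.
It fails at once if a puck is pressed by the robot with more than 40 N (contact force between the fingers and blue1 above 40 N or contact force between the fingers and blue2 above 40 N or contact force between the fingers and blue3 above 40 N or contact force between the fingers and blue4 above 40 N or contact force between the fingers and blue5 above 40 N or contact force between the fingers and orange1 above 40 N or contact force between the fingers and orange2 above 40 N or contact force between the fingers and orange3 above 40 N or contact force between the fingers and orange4 above 40 N or contact force between the fingers and white1 above 40 N or contact force between the fingers and white2 above 40 N or contact force between the fingers and white3 above 40 N).
It fails at once if a white puck is moved by more than 8 mm (distance of any of white1, white2, white3 from where it was at the start of the episode above 0.008 m).
It fails at once if the caliper or the pliers are moved by more than 20 mm (distance of any of caliper, pliers from where it was at the start of the episode above 0.02 m).
It also fails if it takes over 54 s, if anything falls off the work surface, if the arm or the gripper's body presses on something with over 40 N, if the wrist force passes 120 N, or if a joint passes its speed limit or range.

ROBOT

A 6-joint arm with a two-finger parallel gripper is mounted at the origin on the work surface. World frame = base frame: x ahead of the robot, y to its left, z up, the work surface at z = 0. Lengths are in m, angles in rad, forces in N, time in s.
With the tool pointing down it reaches from about 0.3 to 0.775 m from the base axis. Payload 14.6 kg.
Tool frame: the origin (TCP) lies midway between the tips of the shut fingers; the grasp point (between the pads) lies 19 mm behind it (ctrl.grip_depth is the distance from the TCP to the grasp point, in m); z points along the fingers, x is the direction in which the jaws open and shut, and the axes are right-handed (so a half turn about z gives the same grasp; the last joint's range is limited). The gripper opens to 94 mm and grips with 3 to 60 N. Pads are 16 mm wide; open, the fingers measure 119 mm over their backs; the gripper's body (75 mm by 177 mm) begins 78 mm behind the grasp point.
Start: joints at [1.207, 0.3, 1.521, -0, 1.321, -0.067], TCP at [0.161, 0.526, 0.205] pointing down, gripper open.
Joint ranges: [-3.03, 3.03], [-0.79, 2.21], [0.23, 2.52], [-1.04, 4.18], [0, 3.07], [-2.55, 2.55]. Speed limits (rad/s): [2.22, 2.22, 2.57, 3.14, 3.14, 3.14].

INTERFACE

Orientations are given as [roll, pitch, yaw] about the fixed x, y, z axes, in that order (R = Rz(yaw) Ry(pitch) Rx(roll)).
In Python, from station import ctrl gives the robot as it stands.
- The arm moves only by the tool play_rows, never from a script. Its argument "steps" is a list that holds one entry, the list of rows, each a list of 7 numbers: the shift along the tool's x, y, z in cm, then the turn, a rotation vector about the tool's x, y, z in rad, then the opening, from 0 (shut) to 1 (fully open). In form: [[[x, y, z, ax, ay, az, hand], ...]]. A call has 1 to 20 rows; each row is the pose to reach, as a shift and turn from the pose measured when the call began, along the tool's axes at that moment; what a row does not reach only later rows make up. A row lasts 1/12 s, in which the tool goes at most 41.7 mm and 7.16 degrees, less where a joint would pass 70% of its speed; a pose out of reach is approached as far as the arm can. A call with a gripper value outside its range is refused whole. The fingers move at their own pace and stop on an object; "force" is the grip in N (left out, the last holds). Time passes only in rows, so rows that repeat a pose let the fingers close. It gives the time, the measured TCP pose, the force and the opening at its end, in the units of the state.
- ctrl.get_obs(): the state, without advancing time (a new reading comes with each control period).
- ctrl.camera(name): name is "side" or "top" or "wrist"; returns a dict with "frame" (480x640x3 uint8, blue, green, red), "fovy" (degrees; the focal length in pixels is half the picture's height over the tangent of half this angle, whatever the lens; pixels are square), "cx", "cy" (the principal point, pixels), "world_to_cam" (4x4, takes a point from world to camera coordinates). Camera axes: x right, y up, looking along -z (the intrinsics and any distortion apply to the point x, -y, -z); pixel columns grow to the right and rows downward; lengths in m; the calibration is good to about 2 mm. A picture is of the moment at which its call begins. There is no depth.
- ctrl.hand_in(): hands the job in, once; it reports no verdict.
The state is a dict: "time_s": time; "qpos": joint angles; "joint_vel": joint speeds; "tau": joint torques, N m; "ee_pos": TCP position; "eef_rot": TCP orientation; "force": force on the tool from outside, world axes, zero at the start; "moment": the same for the moment, N m; "grip_width": finger opening in m.
Only numpy, scipy, OpenCV 4.12 (cv2) and the standard library are available. Lean on these libraries where they do the work, as an engineer would, in place of code of your own. Each camera call takes 0.05 s, during which the arm holds its last target. There are 200 camera calls.

## Working session

There is one attempt and no reset: what is moved stays moved. The work goes in short steps, Python scripts to look and compute and a tool call to move; the robot and the scene stay as the last step left them, time stands still between calls to the robot, and variables do not carry over. Pictures are saved under pics/ and viewed, about 8 in all and at most 12, crops included, and the job is handed in when it is done.

Besides the shell and the picture viewer there is one more tool, called after ">>>" by a JSON object that holds its "op" and its "data". play_rows: Moves the arm, as the interface text tells. Its arguments: {"type":"object","properties":{"steps":{"type":"array"},"force":{"type":"number"}},"required":["steps"]}

```bash
mkdir -p pics; ls
python3 - <<'E'
from station import ctrl
import cv2
for n in ("top","side"):
    c=ctrl.camera(n); cv2.imwrite(f"pics/{n}0.png",c["frame"]); print(n,{k:v for k,v in c.items() if k!="frame"})
print(ctrl.get_obs())
E
```

```text
pics
top {'fovy': 52.89480926694645, 'cx': 333.8087889867326, 'cy': 236.11290942260922, 'world_to_cam': array([[ 0.01932081, -0.99971018,  0.01436195,  0.16812614],
       [ 0.98643586,  0.02140229,  0.16274595, -0.57781856],
       [-0.16300616,  0.01102276,  0.98656348, -0.87448046],
       [ 0.        ,  0.        ,  0.        ,  1.        ]])}
side {'fovy': 57.201246245481336, 'cx': 317.1246617477893, 'cy': 242.50935653803165, 'world_to_cam': array([[ 0.9891248 , -0.14681512,  0.00880049, -0.54158936],
       [ 0.10447342,  0.74345632,  0.66057399, -0.24863553],
       [-0.10352504, -0.6524707 ,  0.75070936, -0.71173829],
       [ 0.        ,  0.        ,  0.        ,  1.        ]])}
{'time_s': 0.1, 'qpos': array([ 1.20736749e+00,  3.00401995e-01,  1.52151323e+00, -2.17553786e-06,
        1.32067659e+00, -6.66072990e-02]), 'joint_vel': array([-0.00011772, -0.00167386, -0.00061655, -0.0006587 ,  0.00013447,
        0.00032964]), 'tau': array([ 7.57583475e-04, -5.32644296e+01, -3.53275216e+01,  7.09861424e-02,
        2.35848088e-02, -4.87489899e-05]), 'ee_pos': array([0.16079145, 0.52573396, 0.20495293]), 'eef_rot': array([-3.14152825e+00,  9.97094306e-04,  1.27397536e+00]), 'force': array([-0.11243304, -0.11376961, -0.21271785]), 'moment': array([-0.01809776, -0.05129239, -0.01119919]), 'grip_width': 0.09430789275745777}
```

View pics/top0.png

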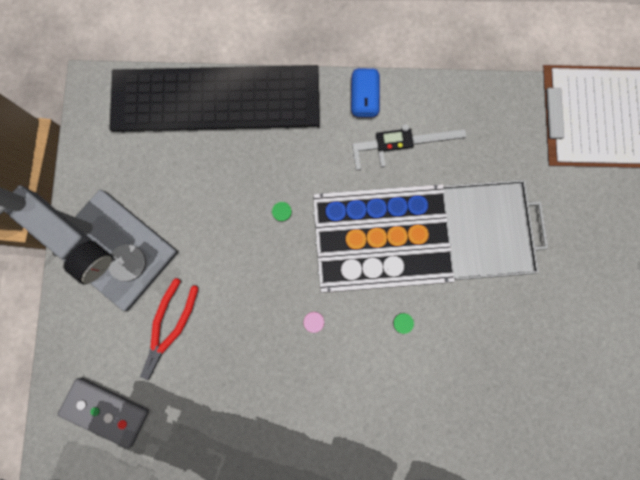

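```bash
cat > h.py <<'E'
import numpy as np, cv2
from station import ctrl
def ray(c,u,v,z):
    h,w=c["frame"].shape[:2]; f=h/2/np.tan(np.radians(c["fovy"]/2))
    d=np.array([(u-c["cx"])/f,-(v-c["cy"])/f,-1.])
    T=c["world_to_cam"]; R=T[:3,:3]; o=-R.T@T[:3,3]; d=R.T@d
    return (o+d*(z-o[2])/d[2])[:2]
def pucks(c,z=.018):
    hsv=cv2.cvtColor(c["frame"],cv2.COLOR_BGR2HSV); out={}
    for n,lo,hi in (("blue",(105,120,60),(125,255,255)),("orange",(8,140,120),(22,255,255)),("white",(0,0,200),(180,40,255))):
        m=cv2.inRange(hsv,lo,hi); m[:, :250]=0; m[:,540:]=0; m[:180]=0; m[300:]=0
        m=cv2.erode(m,np.ones((3,3)))
        d=cv2.distanceTransform(m,cv2.DIST_L2,5)
        # local maxima via hough-like template
        b=cv2.GaussianBlur(m.astype(np.float32)/255,(0,0),4)
        mx=(b==cv2.dilate(b,np.ones((13,13))))&(b>.5)
        P=[]
        for v,u in np.argwhere(mx):
            q=b[v-1:v+2,u-1:u+2]
            du=(q[1,2]-q[1,0])/2/(2*q[1,1]-q[1,2]-q[1,0]); dv=(q[2,1]-q[0,1])/2/(2*q[1,1]-q[2,1]-q[0,1])
            P.append(np.r_[u+du,v+dv,ray(c,u+du,v+dv,z)])
        out[n]=sorted(P,key=lambda p:p[3])
    return out
E
python3 - <<'E'
from h import *
np.set_printoptions(precision=4,suppress=True)
c=ctrl.camera("top"); o=pucks(c)
for k,P in o.items(): print(k); print(np.array(P))
for k,P in o.items():
    P=np.array(P); print(k,np.polyfit(P[:,3],P[:,2],1))
im=c["frame"][170:300,300:550]; cv2.imwrite("pics/crop1.png",cv2.resize(im,None,fx=3.2,fy=3.2,interpolation=cv2.INTER_CUBIC))
E
```

```text
blue
[[416.5688 204.8519   0.6456   0.0159]
 [396.9829 206.3788   0.6416   0.055 ]
 [375.9169 207.8968   0.6376   0.097 ]
 [355.8561 209.4129   0.6336   0.1369]
 [336.0144 210.8548   0.6298   0.1762]]
orange
[[417.3209 234.0532   0.5866   0.0149]
 [396.7216 235.7762   0.5823   0.0556]
 [376.68   237.1938   0.5786   0.0952]
 [356.0919 238.8416   0.5744   0.1357]]
white
[[393.104  265.6846   0.5229   0.0628]
 [372.2468 267.4625   0.5186   0.1035]
 [351.2172 269.0324   0.5147   0.1445]]
blue [-0.0986  0.6471]
orange [-0.1001  0.588 ]
white [-0.1009  0.5292]
```

View pics/crop1.png

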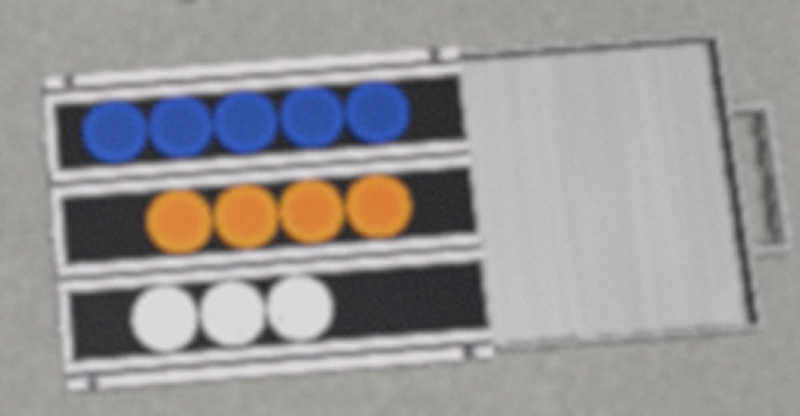

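The top view shows the blue lane farthest from the robot, orange in the middle and white nearest. The mouth line in the crop is near x≈465 (blue), 474 (orange) and 484 (white), and the tray is clear.

Run:
```python
from h import *
np.set_printoptions(precision=4,suppress=True)
c=ctrl.camera("top"); a=.0998
ex=np.array([np.cos(a),np.sin(a)]); ey=np.array([-np.sin(a),np.cos(a)])
F=lambda p:np.array([p@ex,p@ey])
for n,u,v,z in (("bm",465,112,.008),("om",474,203,.008),("wm",483,296,.008),("endb",55,135,.016),("endw",70,325,.016),("trayfar",730,180,.02)):
    print(n,F(ray(c,300+u/3.2,170+v/3.2,z)))
for k,P in pucks(c).items(): print(k,np.array([F(p[2:]) for p in P]))
w=ctrl.camera("wrist"); print(w["fovy"])
d=np.array([.6376,.097])-ctrl.get_obs()["ee_pos"][:2]; y=1.274
print(d@[np.cos(y),np.sin(y)],d@[np.sin(y),-np.cos(y)])
```

```text
bm [ 0.6414 -0.1085]
om [ 0.5831 -0.1073]
wm [ 0.5248 -0.1059]
endb [0.6448 0.15  ]
endw [0.5263 0.1498]
trayfar [ 0.5833 -0.2643]
blue [[ 0.644  -0.0484]
 [ 0.6439 -0.0094]
 [ 0.6441  0.0328]
 [ 0.6441  0.0728]
 [ 0.6442  0.1126]]
orange [[ 0.5852 -0.0436]
 [ 0.5849 -0.0026]
 [ 0.5852  0.0371]
 [ 0.5851  0.0777]]
white [[0.5267 0.0104]
 [0.5264 0.0513]
 [0.5265 0.0925]]
65.0591138656492
-0.270651674546947 0.5813525208869038
```

>>> {"op": "play_rows", "data": {"steps": [[[-27.1,58.1,6,0,0,0.587,0],[-27.1,58.1,6,0,0,1.174,0],[-27.1,58.1,6,0,0,1.174,0],[-27.1,58.1,6,0,0,1.174,0],[-27.1,58.1,6,0,0,1.174,0],[-27.1,58.1,6,0,0,1.174,0],[-27.1,58.1,6,0,0,1.174,0],[-27.1,58.1,6,0,0,1.174,0],[-27.1,58.1,6,0,0,1.174,0],[-27.1,58.1,6,0,0,1.174,0],[-27.1,58.1,6,0,0,1.174,0],[-27.1,58.1,6,0,0,1.174,0],[-27.1,58.1,6,0,0,1.174,0],[-27.1,58.1,6,0,0,1.174,0],[-27.1,58.1,6,0,0,1.174,0],[-27.1,58.1,6,0,0,1.174,0],[-27.1,58.1,6,0,0,1.174,0],[-27.1,58.1,6,0,0,1.174,0],[-27.1,58.1,6,0,0,1.174,0],[-27.1,58.1,6,0,0,1.174,0]]]}}

```text
time_s: 1.92
ee_pos: [0.6365, 0.0979, 0.1457]
eef_rot: [3.141, 0.0, 0.101]
force: [-0.5, 0.4, -0.2]
grip_width: 0.0005
```

```bash
cat >> h.py <<'E'
a=.0998; EX=np.array([np.cos(a),np.sin(a)]); EY=np.array([-np.sin(a),np.cos(a)])
F=lambda p:np.array([p[:2]@EX,p[:2]@EY])
E
python3 - <<'E'
from h import *
np.set_printoptions(precision=4,suppress=True)
c=ctrl.camera("wrist"); im=c["frame"].copy()
hsv=cv2.cvtColor(im,cv2.COLOR_BGR2HSV)
for n,lo,hi in (("b",(105,120,60),(125,255,255)),("o",(8,140,120),(22,255,255))):
    m=cv2.inRange(hsv,lo,hi)
    m=cv2.erode(m,np.ones((9,9)))
    k,_,s,ce=cv2.connectedComponentsWithStats(m)
    for i in range(1,k):
        if s[i,4]>300: print(n,s[i],F(ray(c,*ce[i],.018)))
print(F(ctrl.get_obs()["ee_pos"]))
cv2.imwrite("pics/w1.png",im)
E
```

```text
b [ 305  108   41   43 1302] [0.6432 0.1143]
b [ 306  161   39   40 1112] [0.6433 0.074 ]
b [ 555  196   85   67 4296] [0.8727 0.0346]
b [ 306  211   38   37 1023] [0.6432 0.0341]
o [ 232  154   40   40 1192] [0.5845 0.0798]
o [ 235  204   40  103 2385] [0.5844 0.0145]
[0.6432 0.0339]
```

View pics/w1.png

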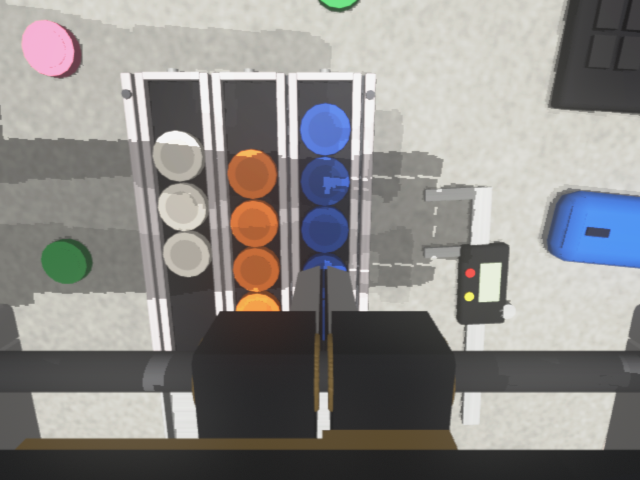

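The wrist view shows blue5, blue4 and blue3 at (325,130), (325,182) and (325,230). The tip is within 1 mm of blue3's centre, so I'm descending.

>>> {"op": "play_rows", "data": {"steps": [[[0,0,4,0,0,0,0],[0,0,8,0,0,0,0],[0,0,11,0,0,0,0],[0,0,12,0,0,0,0],[0,0,12.2,0,0,0,0],[0,0,12.3,0,0,0,0],[0,0,12.3,0,0,0,0],[0,0,12.3,0,0,0,0]]]}}

```text
time_s: 2.63
ee_pos: [0.6377, 0.098, 0.0251]
eef_rot: [3.141, -0.003, 0.102]
force: [-0.3, -0.0, 0.7]
grip_width: 0.0003
```

>>> {"op": "play_rows", "data": {"steps": [[[0,0,0.3,0,0,0,0],[0,0,0.5,0,0,0,0],[0,0,0.5,0,0,0,0],[0,0,0.5,0,0,0,0]]]}}

```text
time_s: 2.97
ee_pos: [0.6377, 0.098, 0.0202]
eef_rot: [3.141, -0.003, 0.102]
force: [-0.4, -0.0, -0.6]
grip_width: 0.0005
```

>>> {"op": "play_rows", "data": {"steps": [[[0,0,0.1,0,0,0,0],[0,0,0.1,0,0,0,0],[0,0,0.1,0,0,0,0]]]}}

```text
time_s: 3.22
ee_pos: [0.6377, 0.098, 0.0191]
eef_rot: [3.141, -0.003, 0.102]
force: [-0.3, 0.8, 0.3]
grip_width: 0.0004
```

>>> {"op": "play_rows", "data": {"steps": [[[0,0,0.1,0,0,0,0],[0,0,0.1,0,0,0,0],[0,0,0.15,0,0,0,0],[0,0,0.15,0,0,0,0]]]}}

```text
time_s: 3.55
ee_pos: [0.6381, 0.098, 0.0183]
eef_rot: [3.141, -0.004, 0.102]
force: [-1.1, -0.7, 7.1]
grip_width: 0.0004
```

>>> {"op": "play_rows", "data": {"steps": [[[0,0.3,0.07,0,0,0,0],[0,0.7,0.07,0,0,0,0],[0,1.2,0.07,0,0,0,0],[0,1.7,0.07,0,0,0,0],[0,2.2,0.07,0,0,0,0],[0,2.7,0.07,0,0,0,0],[0,3.2,0.07,0,0,0,0],[0,3.7,0.07,0,0,0,0],[0,4,0.07,0,0,0,0],[0,4,0.07,0,0,0,0]]]}}

```text
time_s: 4.38
ee_pos: [0.6427, 0.0577, 0.0183]
eef_rot: [3.141, -0.006, 0.101]
force: [-0.3, -2.0, 4.9]
grip_width: 0.0005
```

Run:
```python
from h import *
np.set_printoptions(precision=4,suppress=True)
c=ctrl.camera("top"); 
for k,P in pucks(c).items(): print(k,np.array([F(p[2:]) for p in P]))
o=ctrl.get_obs(); print(F(o["ee_pos"]),o["ee_pos"],o["force"])
im=c["frame"][170:300,300:550]; cv2.imwrite("pics/crop2.png",cv2.resize(im,None,fx=3.2,fy=3.2,interpolation=cv2.INTER_CUBIC))
```

```text
blue [[0.644  0.0738]
 [0.6442 0.1127]]
orange [[0.5852 0.0383]
 [0.5852 0.078 ]]
white [[ 0.6317 -0.2163]
 [    nan     nan]
 [    nan     nan]
 [ 0.6314 -0.2203]
 [    nan     nan]
 [    nan     nan]
 [    nan     nan]
 [    nan     nan]
 [    nan     nan]
 [    nan     nan]
 [    nan     nan]
 [    nan     nan]
 [ 0.6287 -0.2159]
 [    nan     nan]
 [    nan     nan]
 [    nan     nan]
 [    nan     nan]
 [    nan     nan]
 [    nan     nan]
 [ 0.6232 -0.2212]
 [ 0.6245 -0.2173]
 [    nan     nan]
 [    nan     nan]
 [    nan     nan]
 [ 0.6213 -0.2189]
 [    nan     nan]
 [    nan     nan]
 [    nan     nan]
 [    nan     nan]
 [ 0.6181 -0.2205]
 [    nan     nan]
 [ 0.615  -0.2205]
 [ 0.5268  0.093 ]]
[ 0.6453 -0.0065] [0.6427 0.0579 0.0183] [ 0.8516 -1.4517  5.7413]h.py:20: RuntimeWarning: invalid value encountered in scalar divide
  du=(q[1,2]-q[1,0])/2/(2*q[1,1]-q[1,2]-q[1,0]); dv=(q[2,1]-q[0,1])/2/(2*q[1,1]-q[2,1]-q[0,1])
```

View pics/crop2.png

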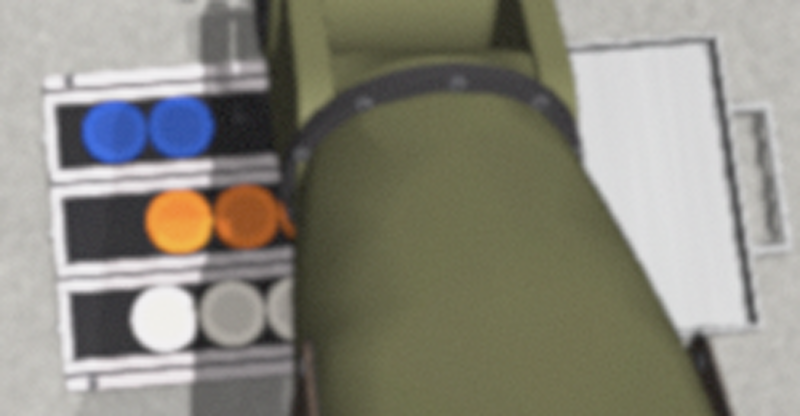

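Blue3 is dragging under the finger. Blue5 and blue4 stayed at crop (115,130) and (180,127), with a clear gap behind blue3. I'll continue.

>>> {"op": "play_rows", "data": {"steps": [[[0,0.3,0.06,0,0,0,0],[0,0.7,0.06,0,0,0,0],[0,1.2,0.06,0,0,0,0],[0,1.7,0.06,0,0,0,0],[0,2.2,0.06,0,0,0,0],[-0.05,2.7,0.06,0,0,0,0],[-0.05,3.2,0.06,0,0,0,0],[-0.1,3.7,0.06,0,0,0,0],[-0.1,4.2,0.06,0,0,0,0],[-0.1,4.7,0.06,0,0,0,0],[-0.1,5.2,0.06,0,0,0,0],[-0.1,5.7,0.06,0,0,0,0],[-0.1,6.2,0.06,0,0,0,0],[-0.1,6.7,0.06,0,0,0,0],[-0.1,7.2,0.06,0,0,0,0],[-0.1,7.6,0.06,0,0,0,0],[-0.1,7.8,0.06,0,0,0,0],[-0.1,7.8,0.06,0,0,0,0]]]}}

```text
time_s: 5.93
ee_pos: [0.65, -0.0204, 0.0183]
eef_rot: [3.141, -0.007, 0.101]
force: [0.3, -0.4, 4.9]
grip_width: -0.0
```

>>> {"op": "play_rows", "data": {"steps": [[[0,0,-1,0,0,0,0],[0,0,-3,0,0,0,0],[0,-4,-3,0,0,0,0],[0,-8,-5,0,0,0,0],[0,-12,-7,0,0,0,0],[0,-16,-7,0,0,0,0],[0,-18,-7,0,0,0,0],[0,-18,-7,0,0,0,0]]]}}

```text
time_s: 6.6
ee_pos: [0.6306, 0.1634, 0.0891]
eef_rot: [3.141, -0.008, 0.105]
force: [-0.2, -0.3, -0.5]
grip_width: 0.0006
```

Run:
```python
from h import *
np.set_printoptions(precision=4,suppress=True)
c=ctrl.camera("top"); o=pucks(c)
for k in ("blue","orange"): print(k,np.array([F(p[2:]) for p in o[k]]))
o=ctrl.get_obs(); print(F(o["ee_pos"]),o["ee_pos"],o["force"])
im=c["frame"][170:300,300:550]; cv2.imwrite("pics/crop3.png",cv2.resize(im,None,fx=3.2,fy=3.2,interpolation=cv2.INTER_CUBIC))
```

```text
blue [[ 0.6429 -0.164 ]
 [ 0.6432 -0.1251]
 [ 0.6439 -0.0857]]
orange []
[0.6438 0.0972] [0.6309 0.1609 0.0887] [ 0.3808 -0.6873 -0.2993]h.py:20: RuntimeWarning: invalid value encountered in scalar divide
  du=(q[1,2]-q[1,0])/2/(2*q[1,1]-q[1,2]-q[1,0]); dv=(q[2,1]-q[0,1])/2/(2*q[1,1]-q[2,1]-q[0,1])
```

View pics/crop3.png

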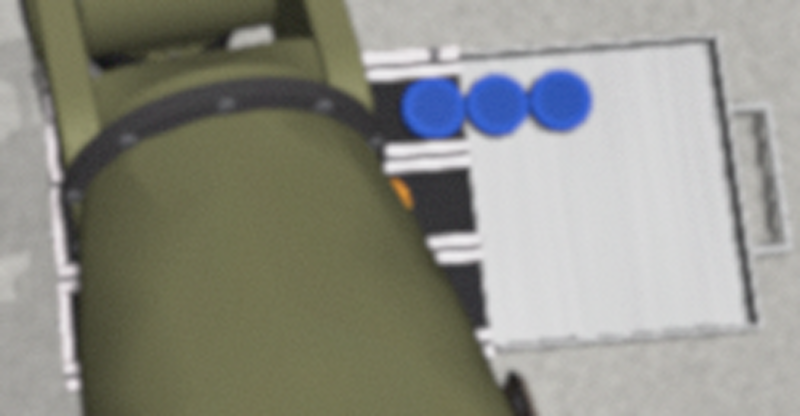

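Blue1 and blue2 are on the tray (560,100; 497,105 in the crop). Blue3 is at (434,107), still inside the mouth and free from behind.

>>> {"op": "play_rows", "data": {"steps": [[[0,4,1,0,0,0,0],[0,8,3,0,0,0,0],[0,12,4,0,0,0,0],[0,14.7,5,0,0,0,0],[0,14.7,5,0,0,0,0],[0,14.7,5.5,0,0,0,0],[0,14.7,6,0,0,0,0],[0,14.7,6.5,0,0,0,0],[0,14.7,7,0,0,0,0],[0,14.7,7.4,0,0,0,0],[0,14.7,7.6,0,0,0,0],[0,14.7,7.6,0,0,0,0],[0,14.7,7.6,0,0,0,0]]]}}

```text
time_s: 7.73
ee_pos: [0.6468, 0.0149, 0.0129]
eef_rot: [3.141, -0.007, 0.104]
force: [0.1, -0.3, 0.1]
grip_width: 0.0005
```

>>> {"op": "play_rows", "data": {"steps": [[[0,0.3,0.1,0,0,0,0],[0,0.7,0.1,0,0,0,0],[0,1.1,0.1,0,0,0,0],[0,1.5,0.1,0,0,0,0],[0,1.9,0.1,0,0,0,0],[0,2.3,0.1,0,0,0,0],[0,2.7,0.1,0,0,0,0],[0,3.1,0.1,0,0,0,0],[0,3.5,0.1,0,0,0,0],[0,3.9,0.1,0,0,0,0],[0,4.3,0.1,0,0,0,0],[0,4.7,0.1,0,0,0,0],[0,5.1,0.1,0,0,0,0],[0,5.4,0.1,0,0,0,0],[0,5.6,0.1,0,0,0,0],[0,5.8,0.1,0,0,0,0],[0,5.8,0.1,0,0,0,0],[0,5.8,0.1,0,0,0,0]]]}}

```text
time_s: 9.23
ee_pos: [0.6529, -0.0427, 0.0119]
eef_rot: [3.141, -0.007, 0.104]
force: [0.0, 0.1, 0.5]
grip_width: 0.0002
```

Run:
```python
from h import *
o=ctrl.get_obs(); p=o["ee_pos"]; print(F(p),p,o["eef_rot"])
t=EX*.5850+EY*-.0020; d=t-p[:2]; y=o["eef_rot"][2]
print("to orange2",d@[np.cos(y),np.sin(y)],d@[np.sin(y),-np.cos(y)])
```

```text
[ 0.64537938 -0.10756957] [ 0.65288567 -0.04273232  0.01191195] [ 3.14064747 -0.00739368  0.10447062]
to orange2 -0.059885644619501216 -0.10585042283530227
```

>>> {"op": "play_rows", "data": {"steps": [[[0,-0.5,0,0,0,0,0],[0,-0.5,-3,0,0,0,0],[0,-0.5,-6,0,0,0,0],[-3,-5,-7,0,0,0.004,0],[-6,-9,-7,0,0,0.004,0],[-6,-10.6,-7,0,0,0.004,0],[-6,-10.6,-7,0,0,0.004,0],[-6,-10.6,-7,0,0,0.004,0]]]}}

```text
time_s: 9.9
ee_pos: [0.5812, 0.0582, 0.0819]
eef_rot: [3.141, -0.008, 0.103]
force: [1.1, 0.4, -0.7]
grip_width: 0.0002
```

Run:
```python
from h import *
np.set_printoptions(precision=4,suppress=True)
c=ctrl.camera("wrist"); im=c["frame"].copy()
hsv=cv2.cvtColor(im,cv2.COLOR_BGR2HSV)
for n,lo,hi in (("b",(105,120,60),(125,255,255)),("o",(8,140,80),(22,255,255))):
    m=cv2.inRange(hsv,lo,hi)
    m=cv2.erode(m,np.ones((11,11)))
    k,_,s,ce=cv2.connectedComponentsWithStats(m)
    for i in range(1,k):
        if s[i,4]>300: print(n,s[i],F(ray(c,*ce[i],.018)))
o=ctrl.get_obs();print(F(o["ee_pos"]),o["ee_pos"],o["eef_rot"])
c=ctrl.camera("top"); o=pucks(c)
for k in ("blue","orange"): print(k,np.array([F(p[2:]) for p in o[k]]))
```

```text
b [ 396   38   55   60 2400] [0.6427 0.1139]
b [ 393  111   52   52 1839] [0.643 0.075]
o [ 299  100   52   55 2113] [0.5841 0.0793]
o [ 300  168   49   96 3146] [0.584  0.0241]
[ 0.5845 -0.0012] [0.5818 0.0571 0.0817] [ 3.1405 -0.0081  0.1018]
blue [[ 0.6421 -0.2151]
 [ 0.6441  0.0746]
 [ 0.6443  0.1127]]
orange [[0.5854 0.0381]
 [0.5851 0.0779]]
```

>>> {"op": "play_rows", "data": {"steps": [[[0,0,3,0,0,0,0],[0,0,5,0,0,0,0],[0,0,5.7,0,0,0,0],[0,0,6.0,0,0,0,0],[0,0,6.1,0,0,0,0],[0,0,6.1,0,0,0,0],[0,0,6.1,0,0,0,0]]]}}

```text
time_s: 10.58
ee_pos: [0.5832, 0.0562, 0.0216]
eef_rot: [3.14, -0.01, 0.1]
force: [0.6, 0.2, -0.4]
grip_width: 0.0006
```

>>> {"op": "play_rows", "data": {"steps": [[[-0.1,0,0.2,0,0,0,0],[-0.1,0,0.3,0,0,0,0],[-0.1,0,0.35,0,0,0,0],[-0.1,0,0.4,0,0,0,0],[-0.1,0,0.4,0,0,0,0]]]}}

```text
time_s: 11.0
ee_pos: [0.5826, 0.0561, 0.0183]
eef_rot: [3.14, -0.011, 0.101]
force: [-1.2, 0.3, 6.1]
grip_width: 0.0004
```

>>> {"op": "play_rows", "data": {"steps": [[[0,0.3,0.06,0,0,0,0],[0,0.7,0.06,0,0,0,0],[0,1.2,0.06,0,0,0,0],[0,1.7,0.06,0,0,0,0],[0,2.2,0.06,0,0,0,0],[0,2.7,0.06,0,0,0,0],[0,3.2,0.06,0,0,0,0],[0,3.7,0.06,0,0,0,0],[0,4.2,0.06,0,0,0,0],[0,4.7,0.06,0,0,0,0],[0,5.2,0.06,0,0,0,0],[0,5.7,0.06,0,0,0,0],[0,6.2,0.06,0,0,0,0],[0,6.7,0.06,0,0,0,0],[0,7.2,0.06,0,0,0,0],[0,7.7,0.06,0,0,0,0],[0,8.1,0.06,0,0,0,0],[0,8.2,0.06,0,0,0,0],[0,8.2,0.06,0,0,0,0]]]}}

```text
time_s: 12.58
ee_pos: [0.5913, -0.0262, 0.0183]
eef_rot: [3.14, -0.012, 0.1]
force: [1.1, -0.9, 4.9]
grip_width: 0.0003
```

>>> {"op": "play_rows", "data": {"steps": [[[0,0,-1,0,0,0,0],[0,0,-3,0,0,0,0],[0,-4,-3,0,0,0,0],[0,-8,-5,0,0,0,0],[0,-12,-7,0,0,0,0],[0,-16,-7,0,0,0,0],[0,-18,-7,0,0,0,0],[0,-18,-7,0,0,0,0]]]}}

```text
time_s: 13.25
ee_pos: [0.5718, 0.1571, 0.089]
eef_rot: [3.141, -0.013, 0.104]
force: [-0.8, 0.3, 0.2]
grip_width: 0.0002
```

Run:
```python
from h import *
np.set_printoptions(precision=4,suppress=True)
c=ctrl.camera("top"); o=pucks(c)
for k in ("blue","orange"): print(k,np.array([F(p[2:]) for p in o[k]]))
o=ctrl.get_obs(); print(F(o["ee_pos"]),o["ee_pos"],o["eef_rot"])
im=c["frame"][170:300,300:550]; cv2.imwrite("pics/crop4.png",cv2.resize(im,None,fx=3.2,fy=3.2,interpolation=cv2.INTER_CUBIC))
```

```text
blue [[ 0.6421 -0.2139]
 [ 0.6439 -0.1754]
 [ 0.645  -0.1365]]
orange [[ 0.5844 -0.1235]
 [ 0.5852 -0.0857]]
[0.5846 0.0971] [0.5721 0.1549 0.0886] [ 3.14   -0.012   0.1033]h.py:20: RuntimeWarning: invalid value encountered in scalar divide
  du=(q[1,2]-q[1,0])/2/(2*q[1,1]-q[1,2]-q[1,0]); dv=(q[2,1]-q[0,1])/2/(2*q[1,1]-q[2,1]-q[0,1])
```

View pics/crop4.png

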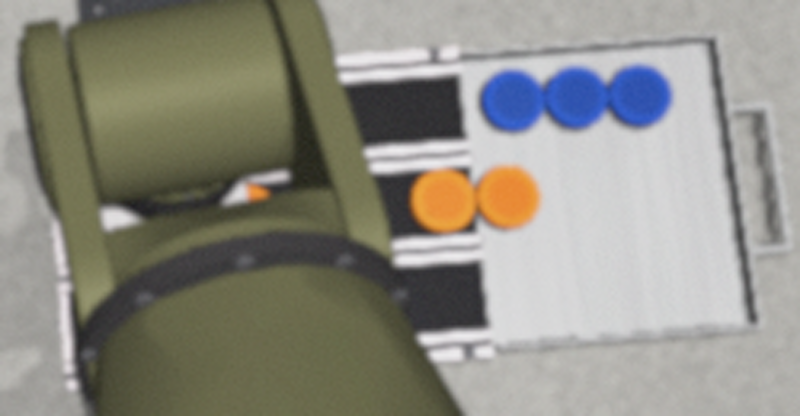

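All three blues are on the tray, clear of the mouth (512,100; 576,97; 638,96). Orange1 is at (508,197) and orange2 at (443,201), still in the channel. I'll push orange2 from behind the same way.

>>> {"op": "play_rows", "data": {"steps": [[[0,4,1,0,0,0,0],[0,8,3,0,0,0,0],[0,12,4,0,0,0,0],[0,14.7,5,0,0,0,0],[0,14.7,5,0,0,0,0],[0,14.7,5.5,0,0,0,0],[0,14.7,6,0,0,0,0],[0,14.7,6.5,0,0,0,0],[0,14.7,7,0,0,0,0],[0,14.7,7.4,0,0,0,0],[0,14.7,7.6,0,0,0,0],[0,14.7,7.6,0,0,0,0],[0,14.7,7.6,0,0,0,0]]]}}

```text
time_s: 14.38
ee_pos: [0.5882, 0.0089, 0.0129]
eef_rot: [3.14, -0.012, 0.104]
force: [-0.4, -0.3, -0.4]
grip_width: 0.0009
```

>>> {"op": "play_rows", "data": {"steps": [[[0,0.3,0.1,0,0,0,0],[0,0.7,0.1,0,0,0,0],[0,1.1,0.1,0,0,0,0],[0,1.5,0.1,0,0,0,0],[0,1.9,0.1,0,0,0,0],[0,2.3,0.1,0,0,0,0],[0,2.7,0.1,0,0,0,0],[0,3.1,0.1,0,0,0,0],[0,3.5,0.1,0,0,0,0],[0,3.9,0.1,0,0,0,0],[0,4.3,0.1,0,0,0,0],[0,4.7,0.1,0,0,0,0],[0,5.1,0.1,0,0,0,0],[0,5.4,0.1,0,0,0,0],[0,5.6,0.1,0,0,0,0],[0,5.9,0.1,0,0,0,0],[0,5.9,0.1,0,0,0,0],[0,5.9,0.1,0,0,0,0]]]}}

```text
time_s: 15.88
ee_pos: [0.5943, -0.0499, 0.012]
eef_rot: [3.14, -0.012, 0.104]
force: [-0.3, -0.1, -0.4]
grip_width: 0.0003
```

>>> {"op": "play_rows", "data": {"steps": [[[0,-0.5,0,0,0,0,0],[0,-0.5,-3,0,0,0,0],[0,-0.5,-6,0,0,0,0],[0,-0.5,-10,0,0,0,0],[0,-4,-14,0,0,0,0],[-4,-8,-16,0,0,0,0],[-8,-12,-16,0,0,0,0],[-10,-16,-16,0,0,0,0],[-12,-20,-16,0,0,0,0],[-14,-24,-16,0,0,0,0],[-16,-28,-16,0,0,0,0],[-18,-32,-16,0,0,0,0],[-20,-36,-16,0,0,0,0],[-22,-39,-16,0,0,0,0],[-24,-42,-16,0,0,0,0],[-26,-45,-16,0,0,0,0],[-26,-45,-16,0,0,0,0],[-26,-45,-16,0,0,0,0],[-26,-45,-16,0,0,0,0]]]}}

```text
time_s: 17.47
ee_pos: [0.2857, 0.3721, 0.168]
eef_rot: [3.14, -0.012, 0.108]
force: [0.3, -0.7, 0.4]
grip_width: 0.0009
```

```bash
python3 - 2>/dev/null <<'E'
from h import *
np.set_printoptions(precision=4,suppress=True)
c=ctrl.camera("top"); o=pucks(c)
for k in o: print(k,np.array([q for q in (F(p[2:]) for p in o[k]) if q[0]==q[0]])[:12])
o=ctrl.get_obs(); print(o["ee_pos"],o["time_s"])
im=c["frame"][170:300,300:550]; cv2.imwrite("pics/crop5.png",cv2.resize(im,None,fx=3.2,fy=3.2,interpolation=cv2.INTER_CUBIC))
cv2.imwrite("pics/side5.png",ctrl.camera("side")["frame"])
E
```

```text
blue [[ 0.6421 -0.214 ]
 [ 0.6439 -0.1751]
 [ 0.645  -0.1367]
 [ 0.6441  0.0746]
 [ 0.6442  0.1125]]
orange [[ 0.5849 -0.1755]
 [ 0.5863 -0.1381]
 [ 0.5851  0.0382]
 [ 0.585   0.0777]]
white [[ 0.5157 -0.1204]
 [ 0.5264  0.0103]
 [ 0.5264  0.0512]
 [ 0.5265  0.0926]]
[0.2867 0.3712 0.1681] 17.5167
```

View pics/crop5.png

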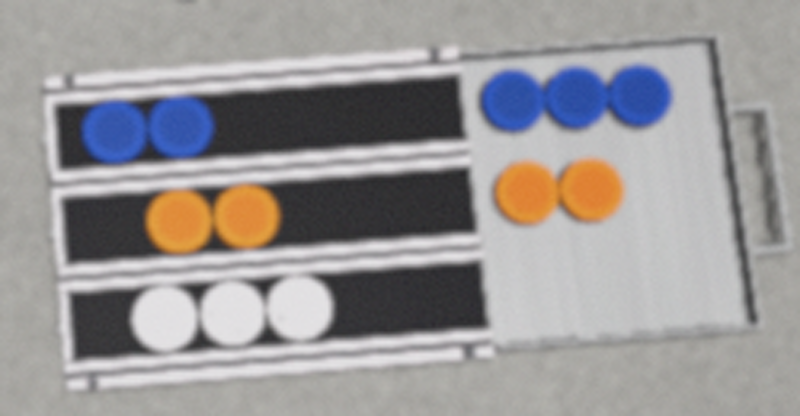

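View pics/side5.png

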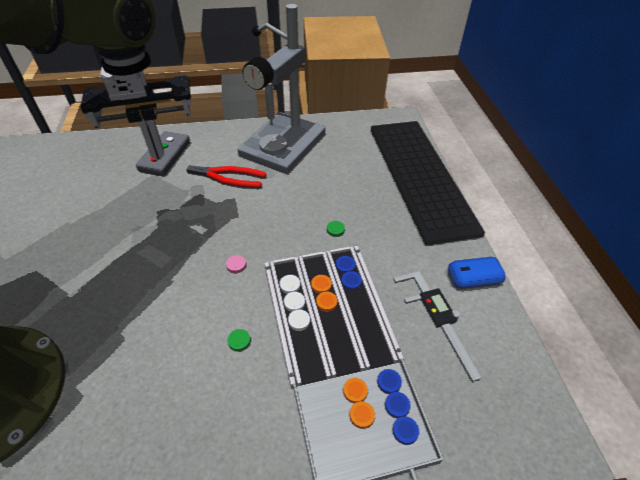

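The top crop shows three blues and two oranges flat on the tray, blue3 and orange2 about 9 to 11 mm past the mouths. The side view confirms this, and whites, caliper and pliers look undisturbed.

```bash
python3 -c "
from station import ctrl
print(ctrl.hand_in())"
```

```text
the job is handed in; nothing more can be done
None
```

The test set is made up: blue1–3 and orange1–2 lie on the tray, and I handed the job in after about 17.5 s of the allowed 54 s. In each lane I dragged the rearmost wanted puck with one shut fingertip at about 5–7 N. I then pushed it the last stretch from behind, so nothing was pressed at the 2 mm step.

**Tray pucks:** in the last top and side views all five look flat and unstacked. The rear ones, blue3 and orange2, are about 9–11 mm clear of the mouths.

**Other pucks:** blue4–5 and orange3–4 are deep in their channels, moved 2 mm at most. The whites moved less than 1 mm by image measurement.

**Caliper and pliers:** they look undisturbed in the side view, but I only judged this by eye.

**Contact forces:** the highest tool force in any reading was about 7 N; readings came at the end of each move. The arm was clear of everything at hand-in.

**Failed check:** my white-puck detector also picked up glare on the tray and gave false or invalid points. I ignored those. None of the checks disagreed beyond the 2 mm calibration.

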